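# Switch on the supply at the red-guarded toggle

### The job

Switch on the supply at the little grey station with the red guard: without gripping anything, lift the red guard with the back of a finger, push the toggle beneath it over to its far side (towards the guard's hinge) until it is fully over against its stop, then draw back and let the guard drop shut. Press gently, and leave the yellow-guarded station and the loose parts on the bench alone.

Things in the scene. Friction and masses are not known exactly. Their poses are not given: they have to be found in the camera images.
- red_station: Grey switch station with a red guard, fixed to the bench; foot 124x88 mm, top panel 45 mm up. May swap places with the yellow one. Origin: centre of its underside; x points from its front (towards the robot) to its back, y left, z up. Mm in this frame below. A leaning finger (30 to 45 degrees from upright, tip forward) goes in under the lip from the front and lifts it.
- red_lip (a point): middle of the red guard's rounded front lip, the edge to lift by (moves with the guard). Shut: x = -52, z = 88. Below it the front plate is undercut: it slopes back and down to its bottom edge at x = -15, z = 55, which rides on the finger's back once the finger is in.
- red_hinge (a point): middle of the red guard's hinge axis (along y) on the station: x = +35, z = 51. The guard is a cover 69 wide, side walls 64 apart inside reaching down to the panel, flat top at z = 88 when shut; the toggle is inside.
- red_guard (a joint): red guard's hinge, rad: 0 shut, grows as the front lip rises, stop at 1.4. A light spring (about 1 N at the lip) always drops it shut when released.
- red_toggle (a joint): red station's toggle, rad: 0 off (leans to the front, -x), 0.6 on (leans to the hinge, +x). Stiff: stays wherever it is left, so push it right over to its stop; needs about 2 N at the tip.
- red_toggle_tip (a point): centre of the toggle's thick end: 12 mm thick steel bat, top 34 mm above the panel, pivot on the panel at station x = +9, y = 0 mm, this point 28 mm from the pivot (moves 17 mm along x when flipped)
- yellow_station: the same station with a yellow guard; to be left alone. Same frame and sizes.
- yellow_guard (a joint): yellow guard's hinge, rad, 0 shut
- yellow_toggle (a joint): yellow station's toggle, rad, 0 off
- bush: loose brass bush, 33 mm across, 27 mm tall, between the stations; origin under its centre
- ring: loose steel setting ring, 52 mm across, 16 mm tall, behind the right station; origin under its centre
- scale: loose black glass-scale holder, 27x76x10 mm, on the left of the stations; origin under its centre

How it is judged:
By the outcome, as a careful person would: the job done as asked, in the order asked, and still so for the second after the job is handed in, with the robot touching nothing.
It also fails if it takes over 38 s, if anything falls off the work surface, if the arm or the gripper's body presses on something with over 40 N, if the wrist force passes 120 N, or if a joint passes its speed limit or range.

### The arm

A 7-joint arm with a two-finger parallel gripper is mounted at the origin on a cart in front of the work surface, level with it; the furniture and walls round the work are solid. World frame = base frame: x ahead of the robot, y to its left, z up, the work surface at z = 0. Lengths are in m, angles in rad, forces in N, time in s.
With the tool pointing down it reaches from about 0.4 to 0.9 m from the base axis. Payload 5.6 kg.
Tool frame: the origin (TCP) lies midway between the tips of the shut fingers; the grasp point (between the pads) lies 19 mm behind it; z points along the fingers, y is the line along which they close (so a half turn about z gives the same grasp; the last joint's range is limited). The gripper opens to 92 mm and grips with 3 to 60 N. Pads are 20 mm wide; open, the fingers measure 128 mm over their backs; the gripper's body (75 mm by 189 mm) begins 69 mm behind the grasp point.
Start: joints at [1.303, 0.468, -0.012, 1.603, 0.006, 1.071, -0.056], TCP at [0.145, -0.634, 0.215] pointing down, gripper open.
Joint ranges: [-2.53, 2.53], [-0.31, 2.02], [-1.57, 1.55], [0.28, 2.44], [-1.29, 4.43], [0.15, 1.84], [-2.92, 2.92]. Speed limits (rad/s): [2.57, 2.57, 3.14, 3.14, 3.14, 3.14, 3.14].

### API

Orientations are given as a 3x3 rotation matrix whose columns are the frame's x, y, z axes.
In Python, from station import env, effector, solver, viewer, workorder, search_frame, tip_of gives the robot as it stands. Calls block until the motion is done:
- env.reach(position, orientation): joint-space move of the TCP to a pose.
- env.movel(position, frame=None, rate=0.15): straight line of the TCP; frame=None keeps the orientation; rate is the mean speed in m/s.
- env.goto_joints(angles): joint-space move.
- effector.release() and effector.grasp(squeeze=None): open the fingers fully, or close them until they stop; squeeze is the grip in N (None keeps the last).
- env.pause(seconds).
- solver.inverse_kinematics(position, orientation): joint angles nearest the present ones, or None.
- env.sense(): the state.
- viewer.read_camera(name): name is "side" or "top" or "wrist"; returns (picture, depth): 400x640x3 uint8, red, green, blue; 400x640 float32, m along the optical axis (not along the pixel's ray), 0 where there is no reading.
- viewer.camera_info(name): a dict with "intrinsics" (3x3 intrinsics, pixels), "eye" and "rotation" of the camera in the world; the wrist camera has in their place "T_tool_cam" (4x4, takes a point from camera to tool coordinates, whose origin is the TCP and whose axes are the flange's). Camera axes: x right, y up, looking along -z (the intrinsics and any distortion apply to the point x, -y, -z); pixel columns grow to the right and rows downward; lengths in m; the calibration is good to about 2 mm. The wrist camera is an equidistant fisheye: a pixel r from the principal point sees the ray r / f radians off the axis. A picture is of the moment at which its call begins: read the wrist's pose just before it. camera_info takes no time and is no camera call.
A pose or a line that the arm cannot do raises env.PlanningError and nothing moves.
- workorder.finish_job(): hands the job in; it is judged then, once.
Trained networks look in the newest picture that a camera, given by its name, has taken for a name from the list of things; names that differ only in an ending like _2 or _b are one class to them, and where a whole thing is asked for, a point or a joint stands for the part that bears it (a point fixed in the world has none). Each returns a list of dicts, best first, with "score" (0 to 1); they miss things now and then, are a little off and sometimes report something else, mostly with a low value. They report only what shows in the picture. A call takes as long as a camera call.
- search_frame(camera, name): "at" ([x, y, z] in m, in world coordinates, good to about 4 mm: the middle of the surface that is visible of it).
- tip_of(camera, name): "at" ([x, y, z] in m, in world coordinates, good to about 4 mm: a listed point, or the origin of a listed thing).
The state is a dict: "t": time; "joint_positions": joint angles; "joint_velocities": joint speeds; "tau": joint torques, N m; "ee_pos": TCP position; "tcp_rot": TCP orientation; "wrist_force": force on the tool from outside, world axes, zero at the start; "moment": the same for the moment, N m; "gripper_width": finger opening in m; "grasp_force": force on a finger pad.
Only numpy, scipy, OpenCV 4.12 (cv2) and the standard library are available. Lean on these libraries where they do the work, as an engineer would, in place of code of your own. Each camera call takes 0.05 s, during which the arm holds its last target. There are 200 camera calls.

## Working session

There is one attempt and no reset: what is moved stays moved. The work goes in short steps, each a Python script; the robot and the scene stay as the last script left them, time stands still between calls to the robot, and variables do not carry over. Pictures are saved under pics/ and viewed, at most 10 in all, crops included, and the job is handed in when it is done.

```bash
ls; mkdir -p pics
python3 - <<'E'
from station import *
import cv2,numpy as np
for c in ("top","side"):
    p,d=viewer.read_camera(c); cv2.imwrite(f"pics/{c}0.png",p[:,:,::-1]); np.save(f"{c}0.npy",d)
    i=viewer.camera_info(c); print(c,i)
    for n in ("red_station","red_lip","red_hinge","yellow_station","yellow_hinge","red_toggle_tip","bush","ring","scale"):
        try:
            r=tip_of(c,n); print(n,[(np.round(x["at"],4).tolist(),round(x["score"],2)) for x in r[:2]])
        except Exception as e: print(n,e)
print(env.sense())
E
```

```text
pics
top {'intrinsics': array([[478.33193663,   0.        , 318.01587796],
       [  0.        , 478.33193663, 200.4434128 ],
       [  0.        ,   0.        ,   1.        ]]), 'eye': array([ 0.46793684, -0.11161423,  0.91397291]), 'rotation': array([[ 0.01389768,  0.98718292, -0.15898657],
       [-0.99988886,  0.01457882,  0.00311866],
       [ 0.00539652,  0.15892556,  0.98727582]])}
red_station [([0.5706, -0.2362, 0.0013], 0.56)]
red_lip [([0.5175, -0.2346, 0.0885], 0.87)]
red_hinge [([0.6036, -0.2417, 0.0485], 0.88)]
yellow_station [([0.5572, -0.0086, 0.0003], 0.62), ([0.6044, -0.2374, 0.0477], 0.32)]
yellow_hinge it knows: bush, red_hinge, red_lip, red_station, red_toggle_tip, ring, scale, yellow_station
red_toggle_tip []
bush [([0.5957, -0.1378, 0.0015], 0.51)]
ring [([0.7295, -0.2991, -0.0024], 0.62), ([0.6037, -0.2362, 0.0486], 0.39)]
scale [([0.5772, 0.0783, -0.0052], 0.98)]
side {'intrinsics': array([[432.7900267 ,   0.        , 321.27335771],
       [  0.        , 432.7900267 , 200.90475723],
       [  0.        ,   0.        ,   1.        ]]), 'eye': array([0.61397576,
[... 752 characters left out ...]
0262]), 'joint_velocities': array([ 0.00132604, -0.00109628, -0.00122576, -0.00066449,  0.00071897,
        0.00095136, -0.00092227]), 'tau': array([ 1.89484081e-04, -5.20399833e+01, -1.21875980e-02, -2.44057935e+01,
       -5.66027826e-02,  1.13738567e-02, -1.41395333e-06]), 'ee_pos': array([ 0.14483282, -0.63368132,  0.21462047]), 'tcp_rot': array([[ 9.74867404e-01,  2.22785873e-01, -2.77317991e-06],
       [ 2.22785871e-01, -9.74867398e-01, -1.06673298e-04],
       [-2.64687865e-05,  1.03374496e-04, -9.99999994e-01]]), 'wrist_force': array([0.05599245, 0.65391587, 0.2163455 ]), 'moment': array([0.0627537 , 0.03528936, 0.05156729]), 'grasp_force': 0.0, 'gripper_width': 0.09141729357799667}
```

```bash
cat > h.py <<'E'
import numpy as np
from station import *
def cloud(c,d):
    i=viewer.camera_info(c);K=i["intrinsics"]
    v,u=np.indices(d.shape)
    P=np.stack([(u-K[0,2])/K[0,0]*d,-(v-K[1,2])/K[1,1]*d,-d],-1)
    return P@i["rotation"].T+i["eye"]
E
python3 - <<'E'
from h import *
import cv2
for c in("top","side"):
    P=cloud(c,np.load(f"{c}0.npy"));im=cv2.imread(f"pics/{c}0.png").astype(int)
    red=(im[:,:,2]>1.8*im[:,:,1])&(im[:,:,2]>1.8*im[:,:,0])&(im[:,:,2]>60)
    near=(abs(P[...,0]-.56)<.1)&(abs(P[...,1]+.236)<.1)
    m=red&near&(P[...,2]>.08)&(P[...,2]<.1); q=P[m]
    r=cv2.minAreaRect(q[:,:2].astype(np.float32)*1000); print(c,"top",m.sum(),r,np.median(q[:,2]))
    m=near&(abs(P[...,2]-.045)<.006)&~red; q=P[m]
    if m.sum()>20: print("panel",m.sum(),cv2.minAreaRect(q[:,:2].astype(np.float32)*1000),np.median(q[:,2]))
    b=P[abs(P[...,2])<.02]; print("bench z",np.median(b[:,2]))
E
```

```text
top top 1814 ((558.3604125976562, -235.53541564941406), (68.45531463623047, 80.80038452148438), 86.55985260009766) 0.08747129650905788
panel 763 ((584.7471313476562, -204.9122772216797), (141.9515380859375, 142.71990966796875), 87.02592468261719) 0.043762202739668354
bench z -0.0007498760463119369
side top 625 ((557.485107421875, -233.60894775390625), (74.35184478759766, 80.90959167480469), 85.56840515136719) 0.09104271208036052
panel 532 ((583.4613037109375, -204.28326416015625), (136.36297607421875, 138.43682861328125), 85.47256469726562) 0.04725579984010769
bench z 0.0028001470277303486
```

View pics/top0.png

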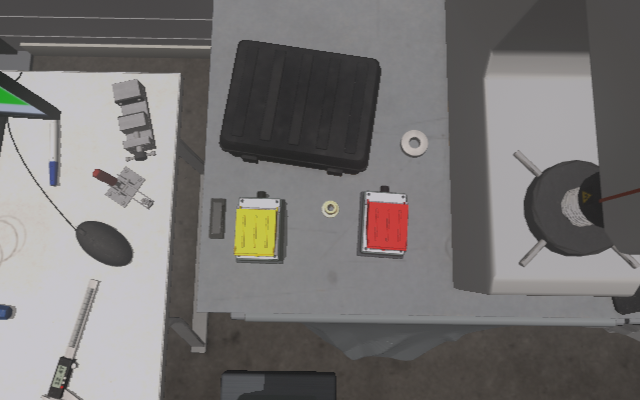

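View pics/side0.png

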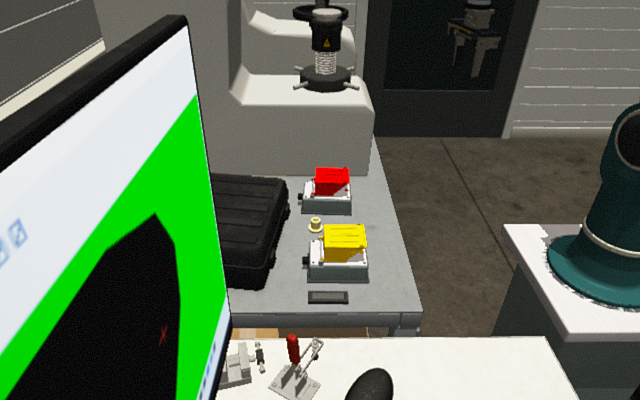

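```bash
cat >> h.py <<'E'
YAW=np.radians(-3.6); O=np.array([.5688,-.2353,0.])
Rz=np.array([[np.cos(YAW),-np.sin(YAW),0],[np.sin(YAW),np.cos(YAW),0],[0,0,1]])
A=np.radians(38)
def rot(a=A): return Rz@np.array([[np.cos(a),0,np.sin(a)],[0,-1,0],[np.sin(a),0,-np.cos(a)]])
def tcp(xc,zc,a=A,h=.010):
    "TCP for the finger's forward-up tip corner at station x,z (mm)"
    return O+Rz@(np.array([xc/1000,0,zc/1000])-h*np.array([np.cos(a),0,np.sin(a)]))
E
python3 - <<'E'
from h import *
P=cloud("top",np.load("top0.npy"))
m=(P[...,2]>.06)&(P[...,1]<-.33)
q=P[m]; print(len(q),q.min(0),q.max(0))
for y in np.arange(-.75,-.33,.05):
    s=q[abs(q[:,1]-y)<.025]
    if len(s): print(round(y,2),"minx",np.percentile(s[:,0],1).round(3),"z near front",np.median(s[s[:,0]<s[:,0].min()+.05][:,2]).round(3),"zmax",s[:,2].max().round(3))
for n,p in dict(pre=tcp(-130,110),a=tcp(-75,66),b=tcp(-30,70),c=tcp(12,70)).items():
    print(n,p.round(4),solver.inverse_kinematics(p,rot()))
print(solver.inverse_kinematics([.12,-.45,.35],env.sense()["tcp_rot"]))
E
```

```text
53711 [ 0.44604222 -0.58965099  0.06000137] [ 0.99917032 -0.36628603  0.56260056]
-0.6 minx 0.447 z near front 0.205 zmax 0.215
-0.55 minx 0.447 z near front 0.21 zmax 0.249
-0.5 minx 0.449 z near front 0.21 zmax 0.312
-0.45 minx 0.451 z near front 0.21 zmax 0.393
-0.4 minx 0.452 z near front 0.21 zmax 0.52
-0.35 minx 0.46 z near front 0.165 zmax 0.563
pre [ 0.4312 -0.2266  0.1038] None
a [ 0.4861 -0.2301  0.0598] [ 1.61854305  1.075672   -1.32628023  2.35940628  2.06631327  0.64374894
 -2.74393714]
b [ 0.531  -0.2329  0.0638] [ 1.53293289  1.09563341 -1.32803072  2.27538845  2.01383288  0.6691096
 -2.71240331]
c [ 0.5729 -0.2356  0.0638] [ 1.45931486  1.13283567 -1.33072232  2.19336423  1.97793765  0.70203344
 -2.67333662]
[ 1.27531063e+00  3.14692650e-02 -3.79641708e-02  1.85454244e+00
  1.29562063e-03  1.25550397e+00 -1.09161497e-01]
```

```bash
cat > fit.py <<'E'
from h import *
import itertools
from scipy.optimize import least_squares
from scipy.spatial.transform import Rotation as R
rng=np.random.default_rng(0); D=[]
s=env.sense(); D.append((s["joint_positions"],s["ee_pos"],s["tcp_rot"]))
F=np.diag([-1,-1,1.])
while len(D)<30:
    p=np.array([rng.uniform(.3,.65),rng.uniform(-.5,.2),rng.uniform(.08,.4)]); r=rot(rng.uniform(0,.6))@R.from_euler('z',rng.uniform(-3,3)).as_matrix()
    q=solver.inverse_kinematics(p,r)
    if q is not None: D.append((np.array(q),p,r))
Q=np.array([d[0] for d in D]);P=np.array([d[1] for d in D]);M=np.array([d[2] for d in D])
ax="zyzyzyz"
def chain(q,v,sg):
    q=np.atleast_2d(q); T=R.identity(len(q)); p=np.zeros((len(q),3)); pts=[]
    for i in range(7):
        p=p+T.apply(v[3*i:3*i+3]); pts.append(p)
        T=T*R.from_euler(ax[i],sg[i]*q[:,i])
    p=p+T.apply(v[21:24]); pts.append(p); return np.array(pts),T
best=None
def load():
    z=np.load("fk.npz"); return z["v"],z["sg"]
if __name__=="__main__":
    for sz in itertools.product((1,-1),repeat=4):
        sg=[sz[0],1,sz[1],1,sz[2],1,sz[3]]
        T=chain(Q,np.zeros(24),sg)[1].as_matrix()
        C=np.einsum('nji,njk->nik',T,M); e=np.abs(C-C[0]).max()
        if best is None or e<best[0]: best=(e,sg,C[0])
    e,sg,C=best; print(e,sg); print(C.round(3))
    f=lambda v:(chain(Q,v,sg)[0][-1]-P).ravel()
    v0=np.zeros(24)
    r=least_squares(lambda v:np.r_[f(v),1e-4*v],v0); print(np.abs(f(r.x)).max(),r.x.reshape(8,3).round(3))
    np.savez("fk.npz",v=r.x,sg=sg)
E
python3 fit.py
```

```text
3.63740678846296e-11 [-1, 1, -1, 1, -1, 1, -1]
[[ 0. -1. -0.]
 [ 1.  0. -0.]
 [ 0. -0.  1.]]
2.5599087294381206e-09 [[ 0.    -0.     0.153]
 [ 0.    -0.014  0.153]
 [-0.    -0.014  0.26 ]
 [ 0.    -0.002  0.26 ]
 [-0.    -0.002  0.236]
 [ 0.    -0.     0.236]
 [ 0.    -0.     0.165]
 [-0.     0.     0.165]]
```

```bash
cat > plan.py <<'E'
from fit import *
v,sg=load(); C=np.array([[0,-1,0],[1,0,0],[0,0,1.]])
LO=np.array([-2.53,-.31,-1.57,.28,-1.29,.15,-2.92]);HI=np.array([2.53,2.02,1.55,2.44,4.43,1.84,2.92])
def fk(q):
    p,T=chain(q,v,sg); return p,T.as_matrix()@C
def ik(p,r,q0,q3=None,w=1e-3):
    def f(q):
        a,m=fk(q); e=R.from_matrix(r.T@m[0]).as_rotvec()
        return np.r_[(a[-1,0]-p)*10,e*3,w*(q-q0)/3, 0 if q3 is None else (q[2]-q3)]
    s=least_squares(f,np.clip(q0,LO+.02,HI-.02),bounds=(LO+.02,HI-.02)); a,m=fk(s.x)
    return s.x,np.linalg.norm(a[-1,0]-p)+np.abs(m[0]-r).max()
E
python3 - <<'E'
from plan import *
np.set_printoptions(precision=3,suppress=True)
q0=env.sense()["joint_positions"]
for a in (32,36,40):
 a=np.radians(a)
 for f in (1,-1):
  Rt=rot(a)@np.diag([f,f,1.])
  for q3 in (-1.4,-1.2,-1.,-.8,-.5,.5,.9,1.3):
   best=None
   for g in ([1.5,.9,-1.2,2.2,1.8,.6,.5],[1.5,.9,-1.2,2.2,1.8,.6,-2.6],[0.4,.3,0,2.2,0,.4,0],[-.8,.9,1.2,2.2,-1.2,.6,1.]):
    q,e=ik(tcp(-80,68,a),Rt,np.array(g),q3,1e-4)
    if e<.01 and (best is None or e<best[1]): best=(q,e)
   if best: 
    q=best[0]; p,_=fk(q); print(np.degrees(a).round(),f,q3,q,"elbow",p[3,0],"wrist",p[5,0],"marg",np.minimum(q-LO,HI-q).min())
E
```

```text
32.0 1 -1.4 [ 1.606  1.093 -1.4    2.314  1.813  0.746 -2.549] elbow [-0.046 -0.462  0.544] wrist [ 0.306 -0.219  0.342] marg 0.1263702605292627
32.0 1 -1.2 [ 1.514  0.843 -1.2    2.317  1.836  0.472 -2.689] elbow [-0.008 -0.391  0.651] wrist [ 0.306 -0.219  0.342] marg 0.12312471156218763
32.0 1 -1.0 [ 1.382  0.673 -1.     2.322  1.958  0.278 -2.895] elbow [ 0.032 -0.326  0.712] wrist [ 0.306 -0.219  0.342] marg 0.02493772278152262
32.0 -1 -1.4 [ 1.606  1.093 -1.4    2.314  1.813  0.746  0.593] elbow [-0.046 -0.462  0.544] wrist [ 0.306 -0.219  0.342] marg 0.126370262273229
32.0 -1 -1.2 [ 1.514  0.843 -1.2    2.317  1.836  0.472  0.452] elbow [-0.008 -0.391  0.651] wrist [ 0.306 -0.219  0.342] marg 0.12312471323658736
32.0 -1 -1.0 [ 1.382  0.673 -1.     2.322  1.958  0.278  0.247] elbow [ 0.032 -0.326  0.712] wrist [ 0.306 -0.219  0.342] marg 0.11776724367725766
32.0 -1 -0.8 [ 1.235  0.571 -0.814  2.332  2.294  0.17  -0.151] elbow [ 0.065 -0.277  0.743] wrist [ 0.306 -0.217  0.341] marg 0.020000000000000018
32.0 -1 0.5 [ 0.103  0.445  0.5    2.395  4.329  0.473 -2.394] elbow [ 0.219
[... 1860 characters left out ...]
 2.383  2.098  0.746  0.461] elbow [-0.08  -0.481  0.49 ] wrist [ 0.27  -0.216  0.314] marg 0.05659990920756863
40.0 -1 -1.2 [ 1.58   0.931 -1.2    2.387  2.281  0.494  0.134] elbow [-0.033 -0.419  0.615] wrist [ 0.27  -0.216  0.314] marg 0.05340111954723836
40.0 -1 -1.0 [ 1.444  0.745 -1.     2.392  2.626  0.355 -0.315] elbow [ 0.015 -0.355  0.687] wrist [ 0.27  -0.217  0.314] marg 0.048172338881091736
40.0 -1 -0.8 [ 1.285  0.624 -0.8    2.399  3.05   0.313 -0.816] elbow [ 0.057 -0.302  0.728] wrist [ 0.27  -0.217  0.314] marg 0.04113819652127981
40.0 -1 -0.5 [ 1.026  0.519 -0.5    2.412  3.52   0.356 -1.372] elbow [ 0.108 -0.237  0.758] wrist [ 0.27  -0.217  0.314] marg 0.02763820540327311
```

```bash
cat >> h.py <<'E'
A=np.radians(34)
FL=np.diag([-1.,-1.,1.])
def pose(xc,zc): return tcp(xc,zc,A),rot(A)@FL
E
python3 - <<'E'
from plan import *
from h import A,pose
np.set_printoptions(precision=3,suppress=True)
q0=env.sense()["joint_positions"]
g=np.array([1.53,.86,-1.2,2.33,1.9,.47,.4])
for x,z in ((-100,130),(-95,100),(-80,68),(12,70),(12,95)):
    q,e=ik(*pose(x,z),g,-1.2,1e-4); print(x,z,q,e.round(4),pose(x,z)[0])
    if (x,z)==(-100,130): qm=q
np.save("qm.npy",qm)
# body sample points in tool frame
B=np.array([[x,y,z] for x in(-.038,.038) for y in(-.095,0,.095) for z in(-.088,-.2)]+[[x,y,0] for x in(-.01,.01) for y in(-.064,.064)])
q1=np.array([1.303,.2,-.3,1.9,.3,1.0,0.])
for via in ([],[q1]):
  S=[q0]+via+[qm]
  for a,b in zip(S,S[1:]):
    for s in np.linspace(0,1,9):
        p,m=fk(a+s*(b-a)); w=p[-1,0]+B@m[0].T
        mc=np.maximum(np.maximum(.44-w[:,0],w[:,1]+.36),w[:,2]-.6).min()
        print(s.round(2),"tcp",p[-1,0],"wrist",p[5,0],"elbow",p[3,0],"body min",w.min(0),"max",w.max(0),"mach",mc.round(3))
  print()
E
```

```text
-100 130 [ 1.603  0.567 -1.2    2.349  1.532  0.228  0.653] 0.0 [ 0.461 -0.229  0.124]
-95 100 [ 1.572  0.704 -1.2    2.354  1.81   0.338  0.434] 0.0 [ 0.466 -0.229  0.094]
-80 68 [ 1.531  0.86  -1.2    2.336  1.95   0.468  0.365] 0.0 [ 0.481 -0.23   0.062]
12 70 [ 1.372  0.949 -1.2    2.157  1.814  0.554  0.485] 0.0 [ 0.573 -0.236  0.064]
12 95 [ 1.377  0.868 -1.2    2.152  1.702  0.505  0.544] 0.0 [ 0.573 -0.236  0.089]
0.0 tcp [ 0.145 -0.634  0.215] wrist [ 0.145 -0.634  0.545] elbow [ 0.032 -0.234  0.771] body min [ 0.087 -0.735  0.215] max [ 0.203 -0.533  0.415] mach 0.237
0.12 tcp [ 0.157 -0.613  0.173] wrist [ 0.183 -0.598  0.502] elbow [ 0.025 -0.241  0.768] body min [ 0.084 -0.711  0.172] max [ 0.253 -0.503  0.376] mach 0.187
0.25 tcp [ 0.182 -0.593  0.14 ] wrist [ 0.217 -0.555  0.466] elbow [ 0.017 -0.248  0.764] body min [ 0.096 -0.674  0.139] max [ 0.299 -0.478  0.344] mach 0.141
0.38 tcp [ 0.221 -0.568  0.116] wrist [ 0.247 -0.505  0.439] elbow [ 0.009 -0.254  0.761] body min [ 0.126 -0.622  0.114] max [ 0.338 -0.459  0.32 ] mach 0.102
0.5 tcp [ 0.271 -0.534  0.1  ] wris
[... 2932 characters left out ...]
n [ 0.19  -0.493  0.133] max [ 0.4   -0.333  0.344] mach 0.04
0.62 tcp [ 0.349 -0.426  0.123] wrist [ 0.289 -0.314  0.427] elbow [-0.013 -0.22   0.779] body min [ 0.213 -0.477  0.117] max [ 0.432 -0.277  0.325] mach 0.008
0.75 tcp [ 0.394 -0.373  0.113] wrist [ 0.289 -0.281  0.412] elbow [-0.02  -0.241  0.768] body min [ 0.243 -0.444  0.108] max [ 0.453 -0.222  0.312] mach 0.031
0.88 tcp [ 0.433 -0.306  0.114] wrist [ 0.285 -0.249  0.403] elbow [-0.028 -0.261  0.757] body min [ 0.277 -0.391  0.109] max [ 0.464 -0.171  0.308] mach 0.022
1.0 tcp [ 0.461 -0.229  0.124] wrist [ 0.277 -0.217  0.398] elbow [-0.039 -0.28   0.744] body min [ 0.312 -0.322  0.119] max [ 0.473 -0.125  0.311] mach 0.038
```

Run:
```python
from plan import *
np.set_printoptions(precision=3,suppress=True)
q0=env.sense()["joint_positions"];qm=np.load("qm.npy")
B=np.array([[x,y,z] for x in(-.045,.045) for y in(-.1,0,.1) for z in(-.08,-.2)]+[[x,y,z] for x in(-.012,.012) for y in(-.02,.02) for z in (0,-.05)])
def margin(S):
    r=9;z=9
    for a,b in zip(S,S[1:]):
        p,m=fk(a+np.linspace(0,1,15)[:,None]*(b-a)); w=p[-1][:,None]+np.einsum('nij,kj->nki',m,B)
        r=min(r,np.maximum(np.maximum(.44-w[...,0],w[...,1]+.36),w[...,2]-.6).min())
        st=np.maximum(np.maximum(.505-w[...,0],w[...,2]-.095),w[...,1]*0-1).min(); r=min(r,st+.03)
        z=min(z,w[...,2].min())
    return r,z
print(margin([q0,qm]))
mid=(q0+qm)/2;rng=np.random.default_rng(1);best=None
for i in range(1500):
    d=np.r_[rng.uniform(-.6,.1),rng.uniform(-.5,.1),rng.uniform(-.3,.3),rng.uniform(-.2,.3),rng.uniform(-.5,.5),rng.uniform(-.3,.3),rng.uniform(-.3,.3)]
    q=np.clip(mid+d,LO+.06,HI-.06); r,z=margin([q0,q,qm]); c=min(r,z-.05)-.01*np.abs(d).sum()
    if best is None or c>best[0]: best=(c,q,r,z)
print(best); np.save("qv.npy",best[1])
```

```text
(np.float64(-0.015332526689249448), np.float64(0.08820548486954774))
(np.float64(0.011631373513394489), array([ 1.55 ,  0.384, -0.374,  2.116,  0.792,  0.782,  0.405]), np.float64(0.02027389024144216), np.float64(0.07214680864404514))
```

Run:
```python
from plan import *
np.set_printoptions(precision=3,suppress=True)
q0=env.sense()["joint_positions"];qm=np.load("qm.npy")
B=np.array([[x,y,z] for x in(-.045,.045) for y in(-.1,0,.1) for z in(-.08,-.2)]+[[x,y,z] for x in(-.012,.012) for y in(-.02,.02) for z in (0,-.05)])
def seg(a,b):
    p,m=fk(a+np.linspace(0,1,25)[:,None]*(b-a)); w=p[-1][:,None]+np.einsum('nij,kj->nki',m,B)
    mc=np.maximum(np.maximum(.44-w[...,0],w[...,1]+.36),w[...,2]-.6)
    st=np.maximum(.505-w[...,0],w[...,2]-.095)
    return mc.min(),st.min(),w[...,2].min(),p[-1]
rng=np.random.default_rng(1);best=None
for i in range(3000):
    q=np.r_[rng.uniform(-.2,1.2),rng.uniform(-.2,.5),rng.uniform(-1,0),rng.uniform(1.8,2.38),rng.uniform(0,1.5),rng.uniform(.2,1.1),rng.uniform(-.3,.6)]
    s1=seg(q0,q)
    if min(s1[0],s1[1],s1[2]-.03)<.04: continue
    s2=seg(q,qm); c=min(s1[0],s1[1],s2[0],s2[1],s1[2]-.03,s2[2]-.03)-.005*np.abs(q-(q0+qm)/2).sum()
    if best is None or c>best[0]: best=(c,q,s1,s2)
c,q,s1,s2=best; print(c,q,s1[:3],s2[:3]);print(s1[3][::6]);print(s2[3][::6]);np.save("qv.npy",q)
```

```text
0.01372955348244425 [ 1.148  0.226 -0.495  2.363  0.804  0.918  0.125] (np.float64(0.12543973035474082), np.float64(0.19300227039865275), np.float64(0.12223768398361426)) (np.float64(0.021573309597994195), np.float64(0.036118385692258975), np.float64(0.07213038020534981))
[[ 0.145 -0.634  0.215]
 [ 0.155 -0.543  0.181]
 [ 0.151 -0.463  0.158]
 [ 0.137 -0.398  0.143]
 [ 0.117 -0.347  0.134]]
[[ 0.117 -0.347  0.134]
 [ 0.199 -0.358  0.1  ]
 [ 0.291 -0.338  0.08 ]
 [ 0.382 -0.292  0.086]
 [ 0.461 -0.229  0.124]]
```

Run:
```python
from h import *
import cv2
np.set_printoptions(precision=4,suppress=True)
effector.grasp(squeeze=5)
print(env.sense()["t"],env.sense()["gripper_width"])
env.goto_joints(np.load("qv.npy")); print(env.sense()["t"])
env.goto_joints(np.load("qm.npy")); s=env.sense(); print(s["t"],s["ee_pos"],s["wrist_force"],s["joint_positions"])
p,d=viewer.read_camera("wrist"); cv2.imwrite("pics/w1.png",p[:,:,::-1]); np.save("w1.npy",d)
for n in ("red_lip","red_hinge","red_station"): print(n,[(np.round(x["at"],4).tolist(),round(x["score"],2)) for x in tip_of("wrist",n)[:1]])
```

```text
2.2417 0.00024096332516183216
3.4083
4.7083 [ 0.4603 -0.2293  0.124 ] [-0.0213 -0.5877 -0.281 ] [ 1.6027  0.5671 -1.1985  2.3487  1.5316  0.2291  0.6523]
red_lip []
red_hinge []
red_station [([0.5675, -0.2335, 0.0028], 0.76)]
```

View pics/w1.png

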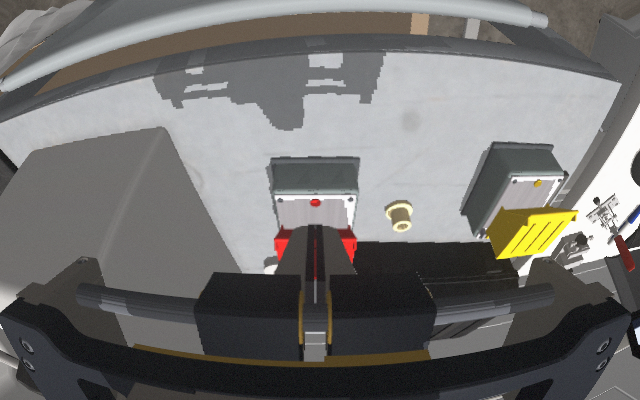

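```bash
cat >> h.py <<'E'
def go(x,z,rate=.06):
    p,r=pose(x,z); env.movel(p,r,rate=rate); s=env.sense()
    o=(Rz.T@(s["ee_pos"]-p))*1000
    print((x,z),"t",round(s["t"],2),"F",(Rz.T@s["wrist_force"]).round(1),"err mm",o.round(1),flush=True)
    return s
E
python3 - <<'E'
from h import *
import cv2
go(-85,69,.1); go(-45,68); go(-25,70,.04); go(-15,76,.04); go(-12,90,.04)
p,d=viewer.read_camera("side"); cv2.imwrite("pics/s2.png",cv2.resize(p[130:250,260:420,::-1],(800,600),interpolation=cv2.INTER_CUBIC))
for n in ("red_lip","red_toggle_tip"): print(n,[(np.round(x["at"],4).tolist(),round(x["score"],2)) for x in tip_of("side",n)[:1]])
E
```

```text
(-85, 69) t 5.68 F [ 0.2 -0.4  0.2] err mm [0.1 0.1 0.3]
(-45, 68) t 6.5 F [ 0.7 -0.1 -0.6] err mm [-0.3  0.3 -0.2]
(-25, 70) t 7.15 F [-0.4 -0.6 -0.2] err mm [0.1 0.1 0. ]
(-15, 76) t 7.59 F [-0.5  0.6 -1.2] err mm [ 0.2 -0.   0.2]
(-12, 90) t 8.1 F [-0.2 -0.1  0.5] err mm [-0.1 -0.  -0. ]
red_lip [([0.5414, -0.2348, 0.1262], 0.7)]
red_toggle_tip []
```

View pics/s2.png

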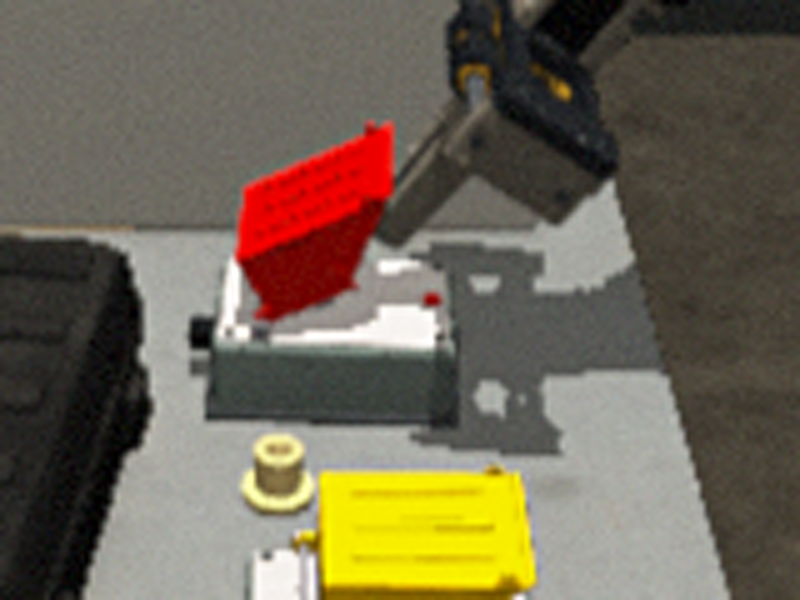

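Run:
```python
from h import *
go(-14,71,.05)
for x in (-8,-4,0,4,7,9,10,11,12,13,14,15):
    s=go(x,70,.03)
    F=Rz.T@s["wrist_force"]
    if F[0]<-8: break
```

```text
(-14, 71) t 8.78 F [-4.1  0.1 -0.3] err mm [-0.2 -0.  -0.3]
(-8, 70) t 9.13 F [-1.9  0.3 -0.6] err mm [ 0.5 -0.   0.5]
(-4, 70) t 9.42 F [-1.5 -0.2 -0.3] err mm [ 0.3 -0.   0.1]
(0, 70) t 9.7 F [-3.3 -0.1 -0.6] err mm [ 0.   0.1 -0. ]
(4, 70) t 9.98 F [-2.4  0.  -0.2] err mm [0.2 0.1 0.1]
(7, 70) t 10.23 F [-2.  -0.5  0.6] err mm [0.2 0.1 0.1]
(9, 70) t 10.48 F [-2.6  1.4  1. ] err mm [0.2 0.1 0.1]
(10, 70) t 10.73 F [-2.8  0.7  1.3] err mm [0.1 0.1 0.1]
(11, 70) t 10.98 F [-2.8  0.7  1.8] err mm [0.1 0.1 0.1]
(12, 70) t 11.23 F [-4.7  0.1  2.2] err mm [-0.3  0.1 -0.1]
(13, 70) t 11.48 F [-9.6  0.6  5.9] err mm [-0.9  0.1 -0.4]
```

Run:
```python
from h import *
import cv2
env.pause(.3); s=env.sense(); print((Rz.T@s["wrist_force"]).round(1))
p,d=viewer.read_camera("wrist")
for n in ("red_lip","red_toggle_tip"): print(n,[(np.round(x["at"],4).tolist(),round(x["score"],2)) for x in tip_of("wrist",n)[:1]])
s=go(14,70,.03)
go(-14,72,.06); go(-28,69,.06); go(-45,68,.06); go(-85,69,.08); go(-98,120,.15)
env.pause(.3)
for c in("top","side"):
    p,d=viewer.read_camera(c); cv2.imwrite(f"pics/{c}3.png",p[:,:,::-1])
    for n in ("red_lip","bush","ring","scale"): print(c,n,[(np.round(x["at"],4).tolist(),round(x["score"],2)) for x in tip_of(c,n)[:1]])
a=cv2.imread("pics/top3.png")[150:270,190:450]; b=cv2.imread("pics/side3.png")[150:270,250:400]
cv2.imwrite("pics/c3.png",np.hstack([cv2.resize(a,(400,300)),cv2.resize(b,(400,300))]))
```

```text
[-9.4  0.8  5.5]
red_lip []
red_toggle_tip []
(14, 70) t 12.18 F [-13.5   0.4   9.6] err mm [-1.5  0.1 -0.5]
(-14, 72) t 12.8 F [-4.1  0.4  0.7] err mm [-0.6 -0.2 -0.3]
(-28, 69) t 13.19 F [-1.7  0.4  1.2] err mm [-0.3  0.1 -0.1]
(-45, 68) t 13.62 F [-0.  -0.6 -0.6] err mm [-0.2 -0.3  0.1]
(-85, 69) t 14.28 F [ 0.1  0.1 -0.7] err mm [ 0.3 -0.4  0.2]
(-98, 120) t 14.82 F [-0.6 -0.1 -0.8] err mm [ 0.3 -0.4  0.1]
top red_lip [([0.5163, -0.2352, 0.0886], 0.66)]
top bush [([0.5966, -0.1387, 0.0027], 0.54)]
top ring [([0.7282, -0.2975, 0.0014], 0.97)]
top scale [([0.5797, 0.0807, -0.0018], 0.77)]
side red_lip [([0.5161, -0.2349, 0.0877], 0.62)]
side bush [([0.5987, -0.1363, 0.001], 0.44)]
side ring []
side scale [([0.5789, 0.0783, -0.0004], 0.66)]
```

View pics/c3.png

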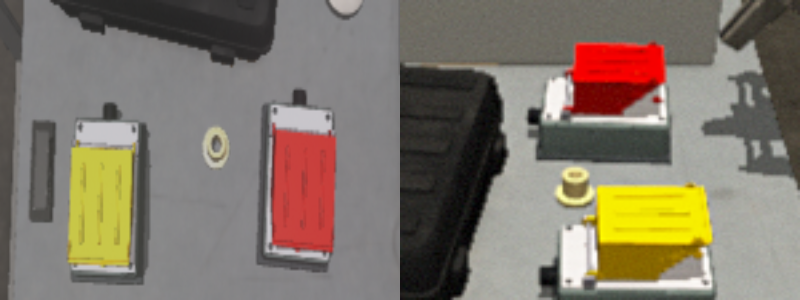

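```bash
python3 -c "
from station import *
print(workorder.finish_job())"
```

```text
the job is handed in; nothing more can be done
None
```

The job is handed in at about 15 s: I lifted the red guard on the finger's back, pushed the toggle over until the force rose sharply at its expected stop (peak about 17 N), then drew back. The last pictures show the guard shut, the bush, ring and scale where they were, and the yellow guard still shut. I could not see the toggle itself, so its final position rests on the force and travel readings.

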